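Refit the knob of the pill timer

TASK

The grey knob of the pill timer has come off and lies on its side on the cabinet. Stand it upright on the cabinet top, ribbed end up, and let go of it; then take it again from above, put it on the timer's D-shaped shaft and turn it slowly under light pressure until the flats meet and it drops fully home, and let go. Do not force it, and do not knock the other things about.

Things in the scene. Friction and masses are not known exactly. Their poses are not given: they have to be found in the camera images.
- knob_mid (a point): Centre (17 mm above the underside) of the loose knob: grey plastic octagonal prism 34 mm high, 42 mm across opposite flat sides, 60 g. Its z runs along its axis from open underside to ribbed top; its x and y point at the middles of flat sides (one every 45 degrees). It starts lying with axis level, +x up, top pointing roughly (within 0.5 rad) away from the robot.
- knob_bore (a point): Centre of the knob's underside, same axes. Here a D-shaped bore opens, 18 mm deep: its wall is 9 mm from the axis all round, but for one flat wall 5.5 mm from the axis on the knob's +x side. Let go at under about 45 degrees from upright with the edge of the underside on the cabinet top, the knob tips upright by itself.
- knob_rib (a point): On the knob's top face, 10.5 mm from the axis to +x, same axes: foot of the aluminium rib (19 mm long, 4 mm wide, 3 mm high) that runs from the axis to the +x side and so shows where the flat of the bore is.
- shaft_foot (a point): On the axis of the timer's steel shaft, level with the timer's flat top, 40 mm above the cabinet top. z up; x points to the flat of the D, roughly (within 0.9 rad) towards the robot. The shaft is 16 mm in diameter with a flat 4.5 mm from its axis. With the knob's +x along this x the knob slides down till its underside lies on the timer's top, with 1 mm play, about 0.15 rad.
- shaft_tip (a point): Top of the shaft, 15.5 mm above the timer's top, same axes. The D runs up to 10 mm above the timer's top, then a 2 mm step, 0.8 mm smaller all round, then a dome of 4 mm radius. A knob whose flat does not match stays up on the D, its underside about 10 to 12 mm above the timer's top. The shaft is stiff: it turns only above 0.15 N m.
- timer: The pill timer, a white plastic box 110 x 110 x 40 mm that is fixed to the cabinet, with the shaft upright in the middle of its top and flat dial marks round it; origin at the centre of its underside, z up, x and y along its sides.
- organizer: Bystander: pink pill organizer with seven flaps, 35 (x) x 168 (y) x 27 mm, origin at the centre of its underside.
- bottle: Bystander: brown glass bottle, 52 mm in diameter, 95 mm high, origin at the centre of its underside.
- cup: Bystander: white ceramic cup, 76 mm in diameter, 85 mm high, origin at the centre of its underside.
- glasses_case: Bystander: black reading-glasses case lying flat, 65 (x) x 160 (y) x 34 mm, origin at the centre of its underside.
Things that resemble listed ones, but are neither listed nor needed, are in the scene too. What is shaped like the timer but green or purple is not meant. Of the things shaped like the part that bears knob_mid, the grey one is meant.

How it is judged (in metres and radians):
On the way, in this order (a step that is already met when the one before it is completed fails the run):
1. the knob stands upright on the cabinet top, rib up, and is let go (angle between knob_mid's own z axis and vertical below 0.1 rad and height (world z) of knob_mid below 0.021 m and contact force between the fingers and knob below 0.05 N), for 0.2 s.
2. the knob is down on the shaft, flat against flat (horizontal distance between knob_mid and shaft_foot below 0.003 m and z of knob_mid in the frame of shaft_foot below 0.02 m and angle between the x axis of knob_mid and the x axis of shaft_foot, either way round below 0.25 rad), for 0.1 s.
At the end, for the whole second after the job is handed in: The knob sits upright (within 0.08 rad) and at rest on the timer's shaft, on its axis within 3 mm, its flat along the shaft's flat within 0.25 rad, its underside within 2 mm of the timer's top, let go (horizontal distance between knob_mid and shaft_foot below 0.003 m and z of knob_mid in the frame of shaft_foot between 0.014 and 0.019 m and angle between the x axis of knob_mid and the x axis of shaft_foot, either way round below 0.25 rad and angle between knob_mid's own z axis and vertical below 0.08 rad and linear speed of knob below 0.01 m/s); the robot touches nothing.
It fails at once if the knob is forced against the timer or its shaft with more than 60 N (contact force between knob and timer above 60 N).
It fails at once if a bystander is moved by more than 30 mm (distance of any of organizer, bottle, cup, glasses_case from where it was at the start of the episode above 0.03 m).
It also fails if it takes over 61 s, if anything falls off the work surface, if the arm or the gripper's body presses on something with over 40 N, if the wrist force passes 120 N, or if a joint passes its speed limit or range.

ROBOT

A 7-joint arm with a two-finger parallel gripper is mounted at the origin on the work surface. World frame = base frame: x ahead of the robot, y to its left, z up, the work surface at z = 0. Lengths are in mm, angles in rad, forces in N, time in s.
With the tool pointing down it reaches from about 400 to 875 mm from the base axis. Payload 4.4 kg.
Tool frame: the origin (TCP) lies at the very end of the fingers, on their centre line; the grasp point (between the pads) lies 19 mm behind it; z points along the fingers, x is the direction in which the jaws open and shut, and the axes are right-handed (so a half turn about z gives the same grasp; the last joint's range is limited). The gripper opens to 85 mm and grips with 20 to 120 N. Pads are 22 mm wide; open, the fingers measure 114 mm over their backs; the gripper's body (76 mm by 85 mm) begins 54 mm behind the grasp point. The pads swing forward as they close: fully open they stand 13 mm farther back than shut.
Start: joints at [1.05, 0.628, 0.038, 1.517, -0.027, 0.996, -0.02], TCP at [285.562, -583.928, 231.313] pointing down, gripper open.
Joint ranges: [-3.06, 3.06], [-0.37, 2.12], [-1.25, 1.32], [0.18, 2.47], [-1.1, 4.24], [0.23, 1.98], [-2.94, 2.94]. Speed limits (rad/s): [2.57, 2.57, 3.14, 3.14, 3.14, 3.14, 3.14].

INTERFACE

Orientations are given as [roll, pitch, yaw] about the fixed x, y, z axes, in that order (R = Rz(yaw) Ry(pitch) Rx(roll)).
In Python, from cell import * gives the robot as it stands. The module is installed in compiled form; this text tells all that it offers.
- The arm moves only by the tool play_rows, never from a script. Its argument "targets" is a list of rows, each an object with "slide": the shift along the tool's x, y, z in mm, a list of three; "turn": the turn, a rotation vector about the tool's x, y, z in degrees, a list of three; "hand": the finger opening in mm, from 0 to 85.4. A call has 1 to 5 rows; each row shifts and turns the commanded pose from where the row before left it, along the tool's axes as they then stand; what a row does not reach is not made up. A row lasts 1/8 s, in which the tool goes at most 62.5 mm and 10.7 degrees, less where a joint would pass 70% of its speed; a pose out of reach is approached as far as the arm can. A call is refused whole if a number of a shift passes 62.5 or a number of a turn 10.7, either way. A call with a gripper value outside its range is refused whole. The fingers move at their own pace and stop on an object; the grip force is fixed at half the most. Time passes only in rows, so rows that do not move let the fingers close. It gives the time, the measured TCP pose, the force and the opening at its end, in the units of the state.
- read_state(): the state, without advancing time (a new reading comes with each control period).
- get_image(name): name is "side" or "top" or "wrist"; returns (picture, depth): 480x640x3 uint8, blue, green, red; 480x640 float32, mm along the optical axis (not along the pixel's ray), 0 where there is no reading.
- calibration(name): a dict with "K" (3x3 intrinsics, pixels), "R" (3x3) and "t" (3): a world point X has camera coordinates R X + t. Camera axes: x right, y down, z forward; pixel columns grow to the right and rows downward; lengths in mm; the calibration is good to about 2 mm. A picture is of the moment at which its call begins: read the wrist's pose just before it. calibration takes no time and is no camera call; for the wrist camera it gives the pose at the moment of the call.
- finish_job(): hands the job in, once; it reports no verdict.
The state is a dict: "clock": time; "qpos": joint angles; "qd": joint speeds; "tau": joint torques, N m; "eef_pos": TCP position; "tool_rot": TCP orientation; "force": force on the tool from outside, world axes, zero at the start; "torque": the same for the moment, N m; "width": finger opening in mm.
Only numpy, scipy, OpenCV 4.12 (cv2) and the standard library are available. Lean on these libraries where they do the work, as an engineer would, in place of code of your own. Each camera call takes 0.05 s, during which the arm holds its last target.

## Working session

There is one attempt and no reset: what is moved stays moved. The work goes in short steps, Python scripts to look and compute and a tool call to move; the robot and the scene stay as the last step left them, time stands still between calls to the robot, and variables do not carry over. Pictures are saved under pics/ and viewed, and the job is handed in when it is done.

Besides the shell and the picture viewer there is one more tool, called after "Emit:" as name(argument=value, ...) on one line, values as JSON. play_rows: Moves the arm, as the interface text tells. Its arguments: {"type":"object","properties":{"targets":{"type":"array"}},"required":["targets"]}

```bash
mkdir -p pics
python3 - <<'E'
from cell import *
import cv2
s=read_state();print(s)
for n in("side","top","wrist"):
    p,d=get_image(n);cv2.imwrite(f"pics/{n}0.png",p)
    c=calibration(n);print(n,c)
E
```

```text
{'clock': 0.0, 'qpos': array([ 1.05021112,  0.62932197,  0.03844613,  1.51836523, -0.02697394,
        0.996326  , -0.02001174]), 'qd': array([ 0.00052461, -0.00031394,  0.00029691, -0.0021687 , -0.00068081,
        0.00049708, -0.00300733]), 'tau': array([ 7.93538456e-04, -5.63397360e+01,  1.22667555e+00, -1.93443775e+01,
        1.10994812e-02,  1.04885155e-02, -1.26559030e-05]), 'eef_pos': array([ 285.26495921, -583.35608972,  230.4057309 ]), 'tool_rot': array([ 3.14154431e+00,  1.90183297e-03, -1.11601204e+00]), 'force': array([ 1.36110624, -0.15113637, -0.27365346]), 'torque': array([ 0.0278703 , -0.0015172 , -0.00328322]), 'width': 85.4364191053157}
side {'K': array([[581.65495717,   0.        , 319.71237804],
       [  0.        , 581.65495717, 229.89266694],
       [  0.        ,   0.        ,   1.        ]]), 'R': array([[-0.8363791 , -0.54802072,  0.01197053],
       [-0.33133087,  0.48803284, -0.80749229],
       [ 0.4366805 , -0.67933588, -0.58975665]]), 't': array([ 497.75266453,  247.91278777, 1151.62463813])}
top {'K': array([[488.94959264,   0.        , 318.62320147],
       [  0.        , 488.94959264, 245.60780641],
       [  0.        ,   0.        ,   1.        ]]), 'R': array([[-0.00171367, -0.99988569, -0.0150223 ],
       [-0.99786069,  0.00269158, -0.06532067],
       [ 0.06535364,  0.01487823, -0.99775124]]), 't': array([  19.31450767,  597.5841291 , 1010.97323426])}
wrist {'K': array([[377.65067683,   0.        , 322.09026574],
       [  0.        , 377.65067683, 243.86401418],
       [  0.        ,   0.        ,   1.        ]]), 'R': array([[ 0.43853156, -0.89871501, -0.0011876 ],
       [-0.86800629, -0.42388886,  0.25861807],
       [-0.23292735, -0.11238134, -0.96597892]]), 't': array([-648.55442293,  -32.36951051,  378.49713262])}
```

View pics/side0.png

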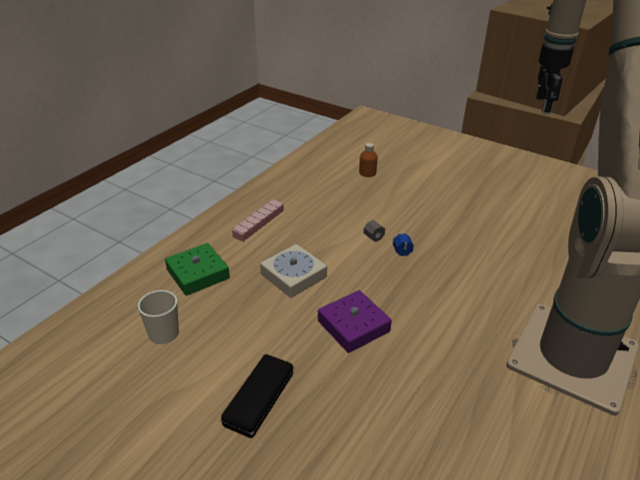

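View pics/top0.png

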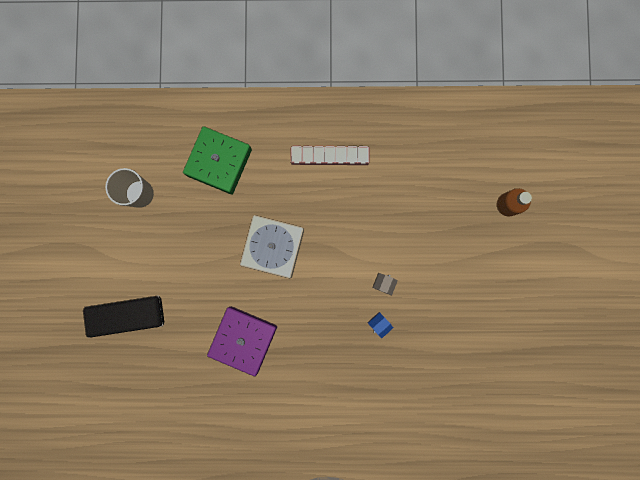

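View pics/wrist0.png

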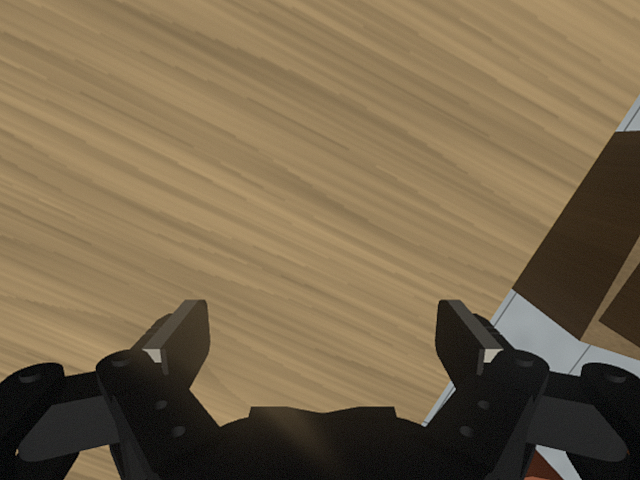

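Candidates for the knob are the grey prism at top (385,284) / side (374,231) and the blue one at top (380,325) / side (403,244). The text says grey. Candidates for the timer are white at top (271,246), green at (217,160) and purple at (242,342). White is meant. I'll confirm both in enlarged crops.

```bash
cat > h.py <<'E'
from cell import *
import cv2, numpy as np
def bp(c,uv,z):
    r=c["R"].T@np.linalg.inv(c["K"])@np.array([uv[0],uv[1],1.]); o=-c["R"].T@c["t"]
    return o+r*(z-o[2])/r[2]
def tri(ca,a,cb,b):
    A=[]
    for c,(u,v) in((ca,a),(cb,b)):
        P=c["K"]@np.c_[c["R"],c["t"]]; A+= [u*P[2]-P[0],v*P[2]-P[1]]
    A=np.array(A); return np.linalg.lstsq(A[:,:3],-A[:,3],rcond=None)[0]
def proj(c,X):
    p=c["K"]@(c["R"]@np.array(X,float)+c["t"]); return p[:2]/p[2]
def crop(p,u,v,w,h,s,f):
    cv2.imwrite(f,cv2.resize(p[v-h//2:v+h//2,u-w//2:u+w//2],None,fx=s,fy=s,interpolation=cv2.INTER_CUBIC))
E
python3 - <<'E'
from h import *
a=cv2.imread("pics/top0.png");b=cv2.imread("pics/side0.png")
def c(p,u,v,w,s): return cv2.resize(p[v-w//2:v+w//2,u-w//2:u+w//2],(s,s),interpolation=cv2.INTER_CUBIC)
cv2.imwrite("pics/crops0.png",np.vstack([np.hstack([c(a,385,284,40,300),c(a,271,246,80,300)]),np.hstack([c(b,374,231,40,300),c(b,294,270,80,300)])]))
T,S=calibration("top"),calibration("side")
print(tri(T,(385,284),S,(374,231)),bp(T,(385,284),42),tri(T,(271,246),S,(293.5,262)))
E
```

```text
[ 515.1273849  -121.80025853   18.61403633] [ 517.02272664 -118.11907892   42.        ] [593.29845373 114.51030998  43.70914951]
```

View pics/crops0.png

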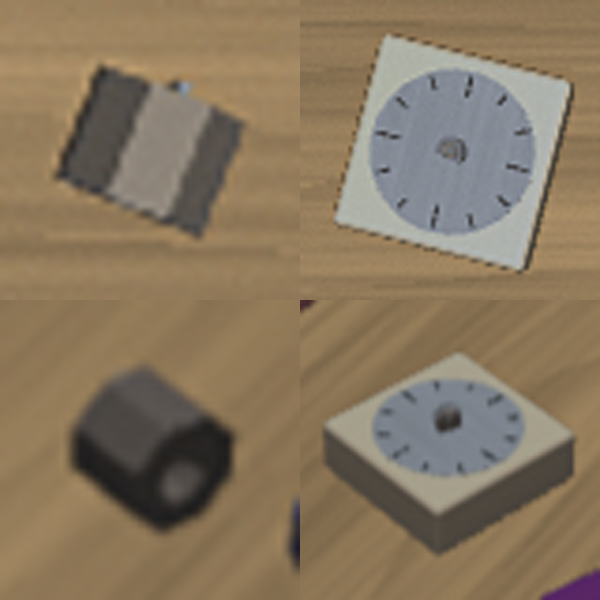

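The crops confirm it: the grey octagonal knob lies on its side with the aluminium rib at the far end, the bore faces the robot, and the axis heads about -0.36 rad. The white timer has the D-shaft in its middle. I'll move over the knob.

Emit:
play_rows(targets=[{"slide": [-32, -41, 0], "turn": [0, 0, 0], "hand": 85}, {"slide": [-32, -41, 0], "turn": [0, 0, 0], "hand": 85}, {"slide": [-32, -41, 0], "turn": [0, 0, 0], "hand": 85}, {"slide": [-32, -41, 0], "turn": [0, 0, 0], "hand": 85}, {"slide": [-32, -41, 0], "turn": [0, 0, 0], "hand": 85}])

```text
clock: 0.78
eef_pos: [400.0, -348.5, 231.2]
tool_rot: [-3.141, 0.0, -1.116]
force: [0.7, -0.2, -0.4]
width: 85.0
```

Emit:
play_rows(targets=[{"slide": [-32, -41, 0], "turn": [0, 0, 0], "hand": 85}, {"slide": [-32, -41, 0], "turn": [0, 0, 0], "hand": 85}, {"slide": [-32, -41, 0], "turn": [0, 0, 0], "hand": 85}, {"slide": [-32, -41, 0], "turn": [0, 0, 0], "hand": 85}, {"slide": [-32, -41, 0], "turn": [0, 0, 0], "hand": 85}])

```text
clock: 1.4
eef_pos: [513.8, -114.8, 231.3]
tool_rot: [3.142, -0.0, -1.116]
force: [0.7, -0.1, -0.6]
width: 85.1
```

Emit:
play_rows(targets=[{"slide": [0, 0, 0], "turn": [0, 0, 9.3], "hand": 85}, {"slide": [0, 0, 0], "turn": [0, 0, 9.3], "hand": 85}, {"slide": [0, 0, 0], "turn": [0, 0, 9.3], "hand": 85}, {"slide": [0, 0, 0], "turn": [0, 0, 9.3], "hand": 85}, {"slide": [0, 0, 0], "turn": [0, 0, 9.3], "hand": 85}])

```text
clock: 2.02
eef_pos: [513.2, -116.3, 231.2]
tool_rot: [3.141, -0.0, -1.933]
force: [-0.4, 0.4, 0.4]
width: 85.2
```

Emit:
play_rows(targets=[{"slide": [0, 0, 0], "turn": [0, 0, 0], "hand": 85}])

```text
clock: 2.15
eef_pos: [513.2, -116.2, 231.1]
tool_rot: [3.141, -0.0, -1.926]
force: [-0.8, 0.3, -0.7]
width: 84.9
```

Run:
```python
from h import *
s=read_state();print(s['clock'],s['qpos'],s['eef_pos'],s['tool_rot'])
W=calibration("wrist");np.savez("w1.npz",**W)
p,d=get_image("wrist");cv2.imwrite("pics/w1.png",p);np.save("w1d.npy",d)
```

```text
2.15 [ 0.00875775  0.46045386  0.23179071  1.86596521 -0.13812817  0.83109643
 -1.61504881] [ 513.1989606  -116.18348221  231.12757623] [ 3.14119668e+00 -4.30739803e-04 -1.92566506e+00]
```

View pics/w1.png

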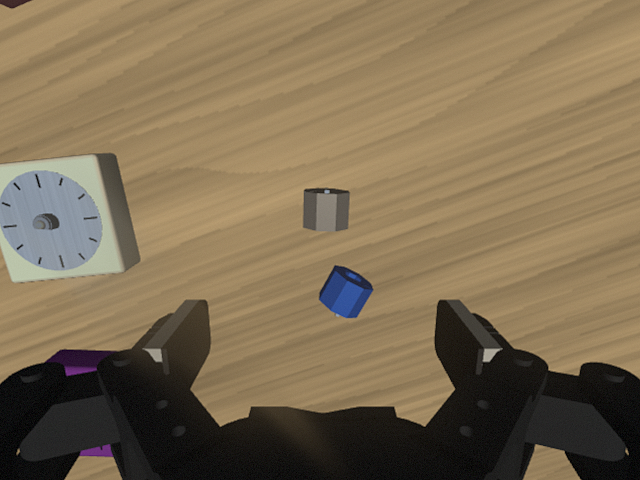

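The grey knob is at (326,210) with its rib edge at the far end, the blue one is at (346,292), and the timer shaft is at about (45,222). I'll crop both.

Run:
```python
from h import *
p=cv2.imread("pics/w1.png")
c=lambda u,v,w,s:cv2.resize(p[v-w//2:v+w//2,u-w//2:u+w//2],(s,s),interpolation=cv2.INTER_CUBIC)
cv2.imwrite("pics/w1c.png",np.hstack([c(326,210,64,400),c(45,222,40,400)]))
```

```text
(no output)
```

View pics/w1c.png

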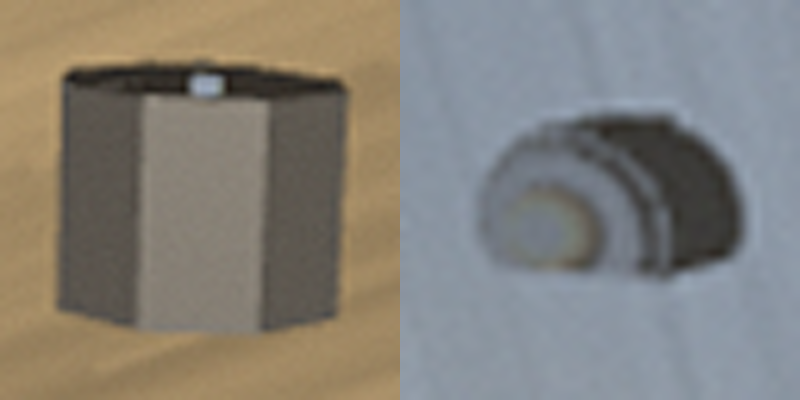

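Run:
```python
from h import *
W=dict(np.load("w1.npz"));d=np.load("w1d.npy")
f=lambda x,y:(294+x/6.25,178+y/6.25)
P=[bp(W,f(*q),42) for q in((145,97),(270,97),(262,330),(137,328))]
for q in P: print(q.round(1))
P=np.array(P);c=P.mean(0);fa=P[:2].mean(0)-P[2:].mean(0);si=P[[1,2]].mean(0)-P[[0,3]].mean(0)
print("centre",c,"len",np.linalg.norm(fa),"w",np.linalg.norm(si),"heading",np.arctan2(fa[1],fa[0]),np.arctan2(si[1],si[0])+np.pi/2)
# depth check
u,v=326,212;z=d[v,u];X=W["R"].T@(np.linalg.inv(W["K"])@np.array([u,v,1.])*z-W["t"]);print("depth pt",X)
T=calibration("top")
g=lambda x,y:(365+x/7.5,264+y/7.5)
Q=[bp(T,g(*q),42) for q in((147,80),(212,105),(165,220),(107,193))]
Q=np.array(Q);print("top centre",Q.mean(0),tri(T,tuple(np.mean([g(*q) for q in((147,80),(212,105),(165,220),(107,193))],0)),W,f(204,213)))
# shaft tip estimates
h=lambda x,y:(25+(x-400)/10,202+y/10)
print("tip",bp(W,h(540,228),55.5))
```

```text
[ 535.9 -119.1   42. ]
[ 529.7 -135.6   42. ]
[ 498.6 -123.1   42. ]
[ 505.1 -106.3   42. ]
centre [ 517.31944651 -121.0196544    42.        ] len 33.439671926045634 w 17.789601123181225 heading -0.38667328006264723 -0.36427119756791937
depth pt [ 517.4359704  -120.56152986   40.1171305 ]
top centre [ 517.17115724 -120.23475698   42.        ] [ 516.99983597 -120.80722614   38.09064643]
tip [595.61931121 113.7816974   55.5       ]
```

Knob centre is (517.3,-120.9), heading -0.375, with the top at 38–42 mm from the two views and depth. I'll descend around it.

Emit:
play_rows(targets=[{"slide": [2.9, -5.4, 50], "turn": [0, 0, 1.1], "hand": 85}, {"slide": [0, 0, 55], "turn": [0, 0, 0], "hand": 85}, {"slide": [0, 0, 55], "turn": [0, 0, 0], "hand": 85}, {"slide": [0, 0, 40], "turn": [0, 0, 0], "hand": 85}, {"slide": [0, 0, 0], "turn": [0, 0, 0], "hand": 85}])

```text
clock: 2.82
eef_pos: [515.0, -120.4, 28.8]
tool_rot: [3.135, -0.0, -1.945]
force: [-0.3, 0.0, 1.3]
width: 85.2
```

Run:
```python
from h import *
s=read_state();print(s['clock'],s['qpos'],s['eef_pos'],s['tool_rot'])
p,d=get_image("wrist");cv2.imwrite("pics/w2.png",p)
```

```text
2.825 [ 0.09564254  0.78252869  0.12453778  1.99636496 -0.23883973  0.38283362
 -1.53809536] [ 515.01091118 -120.40003622   28.83285671] [ 3.13520924e+00 -4.16951762e-04 -1.94497235e+00]
```

View pics/w2.png

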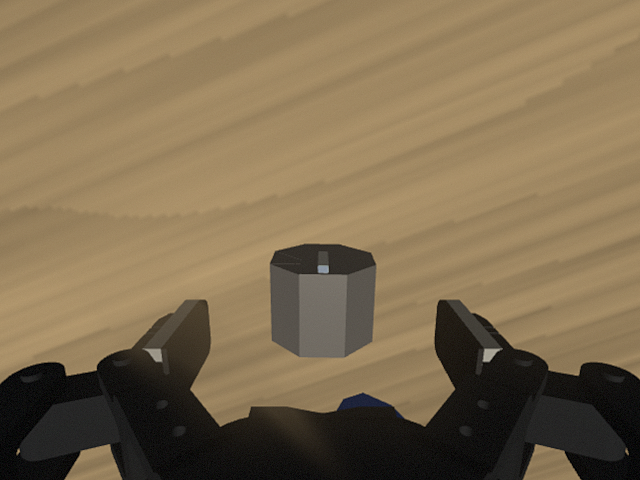

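It's centred between the fingers. Next: descend the rest and close.

Emit:
play_rows(targets=[{"slide": [0.5, -2, 15], "turn": [0, 0, 0], "hand": 85}, {"slide": [0, 0, 10], "turn": [0, 0, 0], "hand": 85}, {"slide": [0, 0, 0], "turn": [0, 0, 0], "hand": 40}, {"slide": [0, 0, 0], "turn": [0, 0, 0], "hand": 36}, {"slide": [0, 0, 0], "turn": [0, 0, 0], "hand": 36}])

```text
clock: 3.5
eef_pos: [519.6, -122.2, 7.1]
tool_rot: [-3.14, 0.0, -1.947]
force: [-0.7, 0.4, 3.6]
width: 40.9
```

Emit:
play_rows(targets=[{"slide": [0, 0, 0], "turn": [0, 0, 0], "hand": 36}, {"slide": [0, 0, 0], "turn": [0, 0, 0], "hand": 36}])

```text
clock: 3.75
eef_pos: [519.5, -122.2, 7.0]
tool_rot: [-3.14, 0.0, -1.947]
force: [-0.5, 0.6, 5.9]
width: 41.1
```

Emit:
play_rows(targets=[{"slide": [0, 0, -30], "turn": [0, 0, 0], "hand": 36}, {"slide": [0, -30, -40], "turn": [0, 0, 0], "hand": 36}, {"slide": [0, -40, -30], "turn": [0, 0, 0], "hand": 36}, {"slide": [0, -45, 0], "turn": [0, 0, 0], "hand": 36}, {"slide": [0, -35, 0], "turn": [0, 0, 0], "hand": 36}])

```text
clock: 4.38
eef_pos: [660.3, -177.8, 107.0]
tool_rot: [-3.14, 0.0, -1.947]
force: [0.3, -0.4, -0.9]
width: 41.0
```

Run:
```python
from h import *
s=read_state();print(s['clock'],s['qpos'],s['eef_pos'],s['tool_rot'],s['force'],s['width'])
p,d=get_image("wrist");cv2.imwrite("pics/w3.png",p)
```

```text
4.375 [ 0.1127562   0.82249387  0.1965349   1.52327389 -0.19813087  0.81373983
 -1.56239423] [ 660.25785371 -177.76925478  107.03999909] [-3.13996724e+00  1.78423136e-04 -1.94658274e+00] [ 0.30100434 -0.3881075  -0.94992945] 41.02644632594741
```

View pics/w3.png

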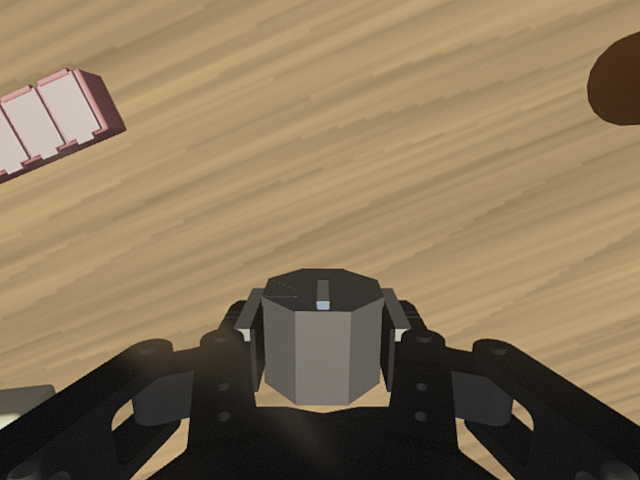

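Held firmly, rib up-facing. Now tilting the tool outwards.

Emit:
play_rows(targets=[{"slide": [0, 0, 0], "turn": [10, 0, 0], "hand": 36}, {"slide": [0, 0, 0], "turn": [10, 0, 0], "hand": 36}, {"slide": [0, 0, 0], "turn": [10, 0, 0], "hand": 36}, {"slide": [0, 0, 0], "turn": [10, 0, 0], "hand": 36}, {"slide": [0, 0, 0], "turn": [10, 0, 0], "hand": 36}])

```text
clock: 5.05
eef_pos: [700.0, -175.2, 159.6]
tool_rot: [-2.646, -0.011, -1.95]
force: [13.4, 4.6, 1.6]
width: 40.5
```

Run:
```python
from h import *
s=read_state();print(s['clock'],s['qpos'],s['eef_pos'],s['tool_rot'],s['force'],s['width'])
```

```text
5.05 [-0.17499813  0.71111264  0.51408306  1.89157696 -1.10054215  0.23331766
 -0.76347993] [ 699.95085811 -175.20776716  159.645571  ] [-2.64640434 -0.01084885 -1.95025148] [13.41026792  4.57566704  1.60439297] 40.47167382182411
```

Joints 5 and 6 hit their limits, so an outward tilt isn't available in this wrist configuration. An inward tilt has plenty of range on joint 6. So I'll untilt, turn the knob half round about vertical (top towards the robot), and then tilt inward.

Emit:
play_rows(targets=[{"slide": [0, 0, 0], "turn": [-10, 0, 0], "hand": 36}, {"slide": [0, 0, 0], "turn": [-10, 0, 0], "hand": 36}, {"slide": [0, 0, 0], "turn": [-8.4, 0, 0], "hand": 36}, {"slide": [0, 30, 0], "turn": [0, 0, 0], "hand": 36}, {"slide": [0, 30, 0], "turn": [0, 0, 0], "hand": 36}])

```text
clock: 5.68
eef_pos: [651.5, -151.6, 150.5]
tool_rot: [-3.056, 0.01, -1.946]
force: [0.0, 0.9, -0.7]
width: 40.6
```

Run:
```python
from h import *
s=read_state();print(s['clock'],s['qpos'],s['eef_pos'],s['tool_rot'],s['force'],s['width'])
```

```text
5.675 [-0.27151383  0.85906682  0.83704026  1.64327923 -0.79932304  0.91281204
 -1.08829925] [ 651.45331777 -151.59735179  150.5263343 ] [-3.05602355  0.01009234 -1.94567822] [ 0.00533886  0.88013711 -0.7266119 ] 40.57180954063239
```

Emit:
play_rows(targets=[{"slide": [0, 20, 0], "turn": [-4, 0, -5], "hand": 36}, {"slide": [0, 0, 0], "turn": [0, 0, -10], "hand": 36}, {"slide": [0, 0, 0], "turn": [0, 0, -10], "hand": 36}, {"slide": [0, 0, 0], "turn": [0, 0, -10], "hand": 36}, {"slide": [0, 0, 0], "turn": [0, 0, -10], "hand": 36}])

```text
clock: 6.3
eef_pos: [633.2, -143.9, 149.5]
tool_rot: [-3.124, -0.005, -1.155]
force: [-0.1, -1.0, -0.8]
width: 40.9
```

Emit:
play_rows(targets=[{"slide": [0, 0, 0], "turn": [0, 0, -10], "hand": 36}, {"slide": [0, 0, 0], "turn": [0, 0, -10], "hand": 36}, {"slide": [0, 0, 0], "turn": [0, 0, -10], "hand": 36}, {"slide": [0, 0, 0], "turn": [0, 0, -10], "hand": 36}, {"slide": [0, 0, 0], "turn": [0, 0, -10], "hand": 36}])

```text
clock: 6.92
eef_pos: [633.1, -144.0, 149.6]
tool_rot: [-3.135, -0.017, -0.283]
force: [-0.1, 0.3, -0.1]
width: 41.1
```

Run:
```python
from h import *
s=read_state();print(s['clock'],s['qpos'],s['eef_pos'],s['tool_rot'],s['force'],s['width'])
```

```text
6.925 [-0.0527748   0.74472013  0.40622302  1.62288296 -0.37826974  0.83513117
  0.22693508] [ 633.0865967  -143.9688634   149.56396981] [-3.13484521 -0.01668372 -0.2825455 ] [-0.14671038  0.25881579 -0.07160791] 41.118883569080204
```

Emit:
play_rows(targets=[{"slide": [0, 0, 0], "turn": [0, 0, -10.4], "hand": 36}, {"slide": [0, 0, 0], "turn": [0, 0, -10.4], "hand": 36}, {"slide": [0, 0, 0], "turn": [0, 0, -10.4], "hand": 36}, {"slide": [0, 0, 0], "turn": [0, 0, -10.4], "hand": 36}, {"slide": [0, 0, 0], "turn": [0, 0, -10.4], "hand": 36}])

```text
clock: 7.55
eef_pos: [633.1, -144.1, 149.6]
tool_rot: [3.132, -0.015, 0.625]
force: [-0.1, -0.4, -0.7]
width: 41.1
```

Emit:
play_rows(targets=[{"slide": [0, 0, 0], "turn": [0, 0, -10.4], "hand": 36}, {"slide": [0, 0, 0], "turn": [0, 0, -10.4], "hand": 36}, {"slide": [0, 0, 0], "turn": [0, 0, -10.4], "hand": 36}, {"slide": [0, 0, 0], "turn": [0, 0, -10.4], "hand": 36}, {"slide": [0, -20, 0], "turn": [0, 0, 0], "hand": 36}])

```text
clock: 8.18
eef_pos: [614.5, -140.0, 149.2]
tool_rot: [3.123, -0.006, 1.347]
force: [-0.5, -0.2, -1.1]
width: 40.8
```

Run:
```python
from h import *
s=read_state();print(s['clock'],s['qpos'],s['eef_pos'],s['tool_rot'],s['force'],s['width'])
```

```text
8.175 [ 0.21386041  0.68395142 -0.05162106  1.67271837  0.03962008  0.7668206
  1.49245157] [ 614.54834153 -139.97256151  149.17350125] [ 3.12273427 -0.00607337  1.34663632] [-0.46726194 -0.23686449 -1.12825102] 40.796506142596876
```

Emit:
play_rows(targets=[{"slide": [0, -35, 0], "turn": [0, 0, 0], "hand": 36}, {"slide": [0, -25, 0], "turn": [5, 0, 0], "hand": 36}, {"slide": [0, 0, 0], "turn": [10, 0, 0], "hand": 36}, {"slide": [0, 0, 0], "turn": [10, 0, 0], "hand": 36}, {"slide": [0, 0, 0], "turn": [10, 0, 0], "hand": 36}])

```text
clock: 8.8
eef_pos: [556.2, -126.5, 149.3]
tool_rot: [-2.545, -0.006, 1.345]
force: [1.0, -0.1, -0.7]
width: 41.0
```

Emit:
play_rows(targets=[{"slide": [0, 0, 0], "turn": [10, 0, 0], "hand": 36}, {"slide": [0, 0, 0], "turn": [10, 0, 0], "hand": 36}, {"slide": [0, 0, 0], "turn": [5, 0, 0], "hand": 36}, {"slide": [0, 0, 0], "turn": [0, 0, 0], "hand": 36}])

```text
clock: 9.3
eef_pos: [559.5, -122.0, 156.7]
tool_rot: [-2.236, -0.014, 1.358]
force: [0.6, 0.4, 0.4]
width: 40.9
```

Run:
```python
from h import *
from scipy.spatial.transform import Rotation as R
s=read_state();print(s['clock'],s['qpos'],s['eef_pos'],s['tool_rot'],s['force'],s['width'])
M=R.from_euler('xyz',s['tool_rot']).as_matrix();print(M.round(3))
p,d=get_image("side");crop(p,374,200,200,160,4,"pics/s4.png")
p,d=get_image("wrist");cv2.imwrite("pics/w4.png",p)
```

```text
9.3 [ 0.26618602  1.16953415 -0.23067812  0.90907309  0.10108955  1.98063712
  1.43169632] [ 559.52048116 -121.98513172  156.74359357] [-2.23588436 -0.01377543  1.35835822] [0.602719   0.4396926  0.40377841] 40.85958185049324
[[ 0.211  0.606 -0.767]
 [ 0.977 -0.12   0.174]
 [ 0.014 -0.787 -0.617]]
```

View pics/s4.png

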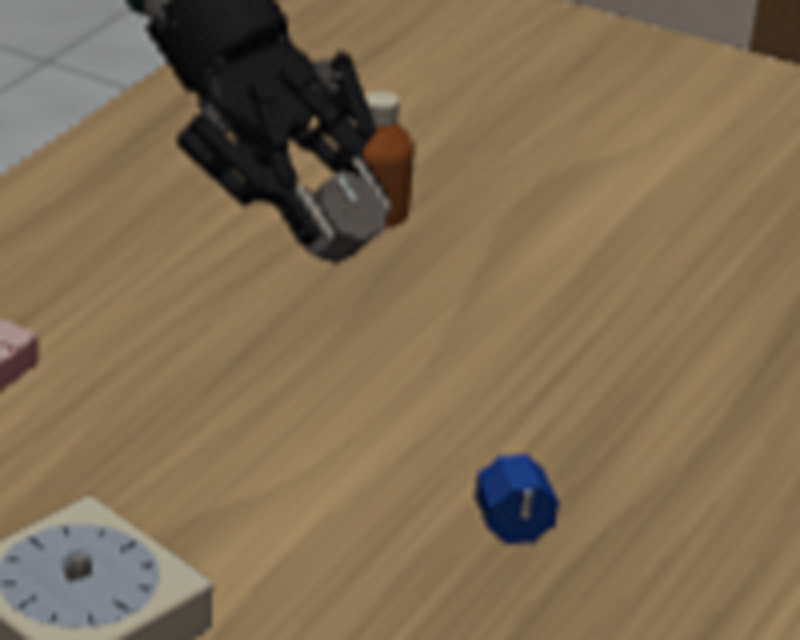

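View pics/w4.png

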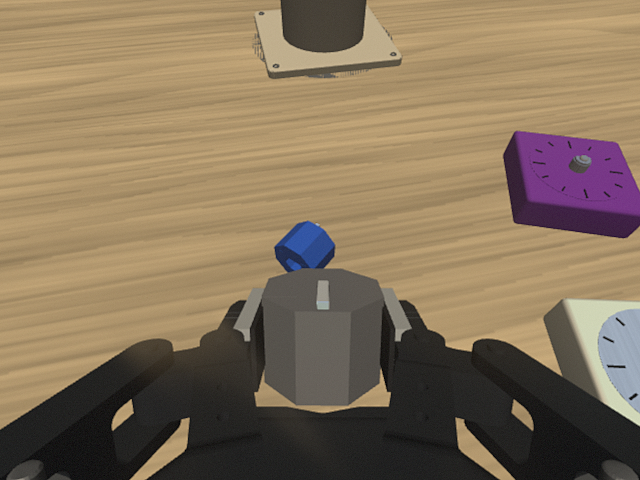

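Joint 6 is at its limit. The knob is now about 38° from upright, which is inside the 45°. Lowering will relieve joint 6.

Emit:
play_rows(targets=[{"slide": [-0.4, 21.6, 17], "turn": [0, 0, 0], "hand": 36}, {"slide": [-0.4, 21.6, 17], "turn": [0, 0, 0], "hand": 36}, {"slide": [-0.4, 21.6, 17], "turn": [0, 0, 0], "hand": 36}, {"slide": [-0.4, 21.6, 17], "turn": [0, 0, 0], "hand": 36}, {"slide": [0, 0, 0], "turn": [6, 0, 0], "hand": 36}])

```text
clock: 10.02
eef_pos: [553.7, -123.6, 44.4]
tool_rot: [-2.13, -0.013, 1.355]
force: [-1.4, -1.7, -2.5]
width: 40.8
```

```bash
cat > st.py <<'E'
from h import *
from scipy.spatial.transform import Rotation as R
s=read_state();print(s['clock'],s['qpos'].round(3),s['eef_pos'].round(1),s['tool_rot'].round(3),s['force'].round(1),s['width'])
M=R.from_euler('xyz',s['tool_rot']).as_matrix();print(M.round(3).tolist())
E
python3 st.py
```

```text
10.025 [ 0.171  1.375  0.056  0.799 -0.071  1.981  1.582] [ 553.7 -123.6   44.4] [-2.13  -0.013  1.355] [-1.4 -1.7 -2.5] 40.76320104986817
[[0.214, 0.52, -0.827], [0.977, -0.102, 0.188], [0.013, -0.848, -0.53]]
```

Emit:
play_rows(targets=[{"slide": [-0.2, 12, 7.5], "turn": [0, 0, 0], "hand": 36}, {"slide": [-0.1, 5, 3.1], "turn": [2, 0, 0], "hand": 36}, {"slide": [0, 0, 0], "turn": [0, 0, 0], "hand": 36}])

```text
clock: 10.4
eef_pos: [547.3, -122.0, 24.4]
tool_rot: [-2.105, -0.009, 1.357]
force: [-0.8, 0.8, -0.6]
width: 41.1
```

```bash
python3 st.py
```

```text
10.4 [ 0.17   1.41   0.054  0.789 -0.068  1.981  1.579] [ 547.3 -122.    24.4] [-2.105 -0.009  1.357] [-0.8  0.8 -0.6] 41.07693640838935
[[0.212, 0.499, -0.84], [0.977, -0.101, 0.187], [0.009, -0.861, -0.509]]
```

Emit:
play_rows(targets=[{"slide": [0, 2.2, 1.3], "turn": [0, 0, 0], "hand": 36}, {"slide": [0, 1, 0.6], "turn": [0, 0, 0], "hand": 36}, {"slide": [0, 0, 0], "turn": [0, 0, 0], "hand": 36}])

```text
clock: 10.78
eef_pos: [548.6, -123.2, 21.9]
tool_rot: [-2.109, -0.006, 1.357]
force: [-0.6, -0.2, -1.8]
width: 40.9
```

```bash
python3 st.py
python3 - <<'E'
from h import *
p,d=get_image("side");u,v=proj(calibration("side"),(550,-120,25));crop(p,int(u),int(v),120,90,6,"pics/s5.png")
E
```

```text
10.775 [ 0.169  1.413  0.059  0.784 -0.069  1.978  1.58 ] [ 548.6 -123.2   21.9] [-2.109 -0.006  1.357] [-0.6 -0.2 -1.8] 40.92855658546157
[[0.212, 0.502, -0.838], [0.977, -0.104, 0.185], [0.006, -0.859, -0.513]]
```

View pics/s5.png

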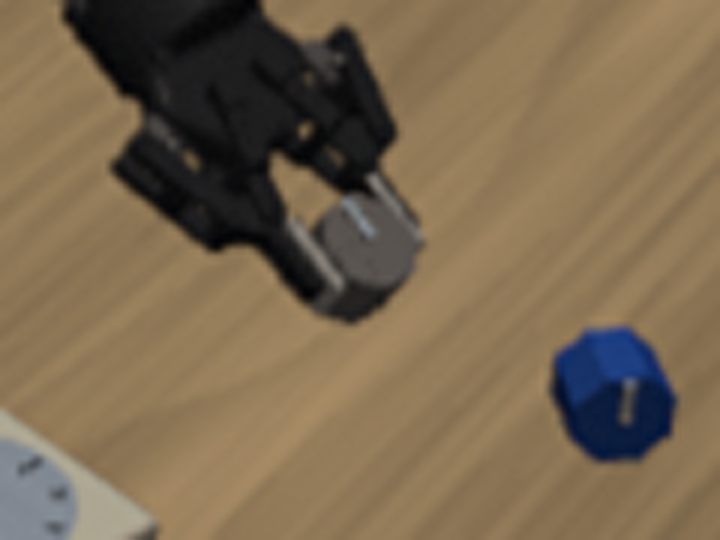

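Emit:
play_rows(targets=[{"slide": [0, 1, 0.6], "turn": [0, 0, 0], "hand": 36}, {"slide": [0, 0.8, 0.5], "turn": [0, 0, 0], "hand": 36}, {"slide": [0, 0, 0], "turn": [0, 0, 0], "hand": 36}])

```text
clock: 11.2
eef_pos: [548.5, -123.1, 19.9]
tool_rot: [-2.108, -0.005, 1.357]
force: [0.9, -0.0, 2.7]
width: 41.1
```

Light contact, so I'm releasing.

Emit:
play_rows(targets=[{"slide": [0, 0, 0], "turn": [0, 0, 0], "hand": 48}, {"slide": [0, 0, 0], "turn": [0, 0, 0], "hand": 60}, {"slide": [0, 0, 0], "turn": [0, 0, 0], "hand": 75}, {"slide": [0, 0, 0], "turn": [0, 0, 0], "hand": 85}, {"slide": [0, 0, 0], "turn": [0, 0, 0], "hand": 85}])

```text
clock: 11.82
eef_pos: [548.3, -123.1, 19.3]
tool_rot: [-2.108, -0.006, 1.357]
force: [-1.0, 0.4, 0.2]
width: 84.9
```

```bash
python3 st.py
python3 - <<'E'
from h import *
p,d=get_image("side");u,v=proj(calibration("side"),(550,-120,25));crop(p,int(u),int(v),120,90,6,"pics/s6.png")
E
```

```text
11.825 [ 0.168  1.417  0.059  0.782 -0.069  1.977  1.58 ] [ 548.3 -123.1   19.3] [-2.108 -0.006  1.357] [-1.   0.4  0.2] 84.94831726724198
[[0.212, 0.501, -0.839], [0.977, -0.104, 0.185], [0.006, -0.859, -0.512]]
```

View pics/s6.png

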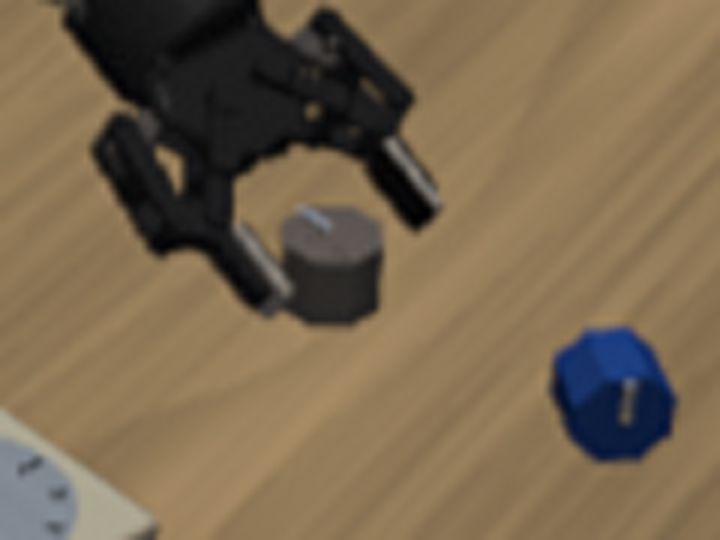

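It stands upright with the rib visible on top. Retracting up and un-tilting.

Emit:
play_rows(targets=[{"slide": [0, 0, -20], "turn": [0, 0, 0], "hand": 85}, {"slide": [0, -10, -25], "turn": [0, 0, 0], "hand": 85}, {"slide": [0, -35, -25], "turn": [0, 0, 0], "hand": 85}, {"slide": [0, -45, -28], "turn": [0, 0, 0], "hand": 85}, {"slide": [0, -45, -28], "turn": [-9, 0, 0], "hand": 85}])

```text
clock: 12.5
eef_pos: [536.6, -121.2, 187.3]
tool_rot: [-2.315, -0.005, 1.358]
force: [0.6, -0.4, 1.1]
width: 84.9
```

Emit:
play_rows(targets=[{"slide": [0, 0, 0], "turn": [-10, 0, 0], "hand": 85}, {"slide": [0, 0, 0], "turn": [-10, 0, 0], "hand": 85}, {"slide": [0, 0, 0], "turn": [-10, 0, 0], "hand": 85}, {"slide": [0, 0, 0], "turn": [-10, 0, 0], "hand": 85}, {"slide": [0, 0, 0], "turn": [-10, 0, 0], "hand": 85}])

```text
clock: 13.12
eef_pos: [538.1, -121.7, 191.2]
tool_rot: [3.085, -0.006, 1.357]
force: [0.5, -0.3, -0.7]
width: 85.4
```

```bash
python3 st.py
python3 - <<'E'
from h import *
W=calibration("wrist");np.savez("w7.npz",**W)
p,d=get_image("wrist");cv2.imwrite("pics/w7.png",p);np.save("w7d.npy",d)
E
```

```text
13.125 [ 0.135  0.514  0.056  1.893 -0.05   0.679  1.579] [ 538.1 -121.7  191.2] [ 3.085 -0.006  1.357] [ 0.5 -0.3 -0.7] 85.44407976648289
[[0.212, 0.976, 0.057], [0.977, -0.212, -0.007], [0.006, 0.057, -0.998]]
```

View pics/w7.png

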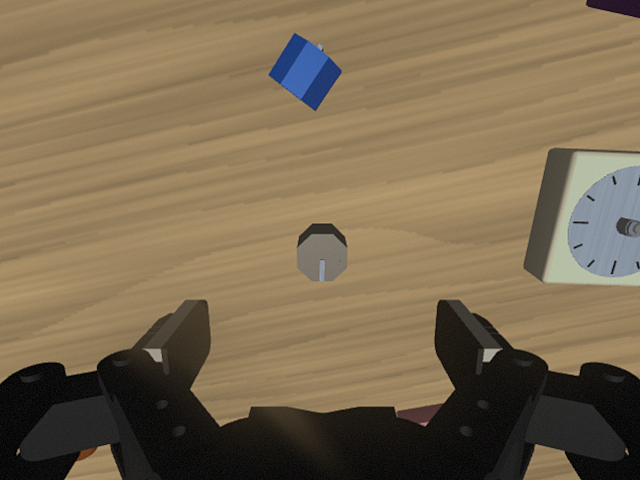

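The knob stands upright at (322,257) with its rib pointing down-image (away from the robot, heading about -0.21). Now I'll look at the shaft from above, from the robot's side.

Emit:
play_rows(targets=[{"slide": [48, 1, 0], "turn": [3.2, 0, 0], "hand": 85}, {"slide": [48, 1, 12], "turn": [0, 0, 0], "hand": 85}, {"slide": [48, 1, 12], "turn": [0, 0, 0], "hand": 85}, {"slide": [48, 1, 12], "turn": [0, 0, 0], "hand": 85}, {"slide": [48, 1, 5], "turn": [0, 0, 0], "hand": 85}])

```text
clock: 13.8
eef_pos: [592.9, 113.8, 149.3]
tool_rot: [-3.131, -0.005, 1.358]
force: [-0.1, -0.4, 1.5]
width: 85.0
```

Emit:
play_rows(targets=[{"slide": [0, 0, 0], "turn": [0, 0, 0], "hand": 85}, {"slide": [0, 0, 0], "turn": [0, 0, 0], "hand": 85}])

```text
clock: 14.05
eef_pos: [592.8, 111.8, 149.3]
tool_rot: [-3.132, -0.005, 1.358]
force: [0.0, -1.3, 0.6]
width: 85.2
```

```bash
python3 st.py
python3 - <<'E'
from h import *
W=calibration("wrist");np.savez("w8.npz",**W)
p,d=get_image("wrist");cv2.imwrite("pics/w8.png",p);np.save("w8d.npy",d)
E
```

```text
14.05 [-0.271  0.662  0.069  1.727 -0.073  0.761  1.194] [592.8 111.8 149.3] [-3.132 -0.005  1.358] [ 0.  -1.3  0.6] 85.21305986838831
[[0.211, 0.977, -0.008], [0.977, -0.211, 0.006], [0.005, -0.009, -1.0]]
```

View pics/w8.png

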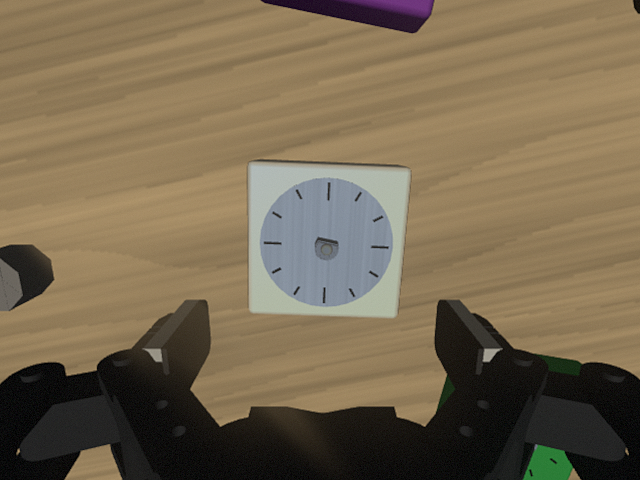

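Run:
```python
from h import *
p=cv2.imread("pics/w8.png");crop(p,327,248,40,40,15,"pics/w8c.png")
p=cv2.imread("pics/w7.png");crop(p,322,255,80,80,7.5,"pics/w7c.png")
```

```text
(no output)
```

View pics/w8c.png

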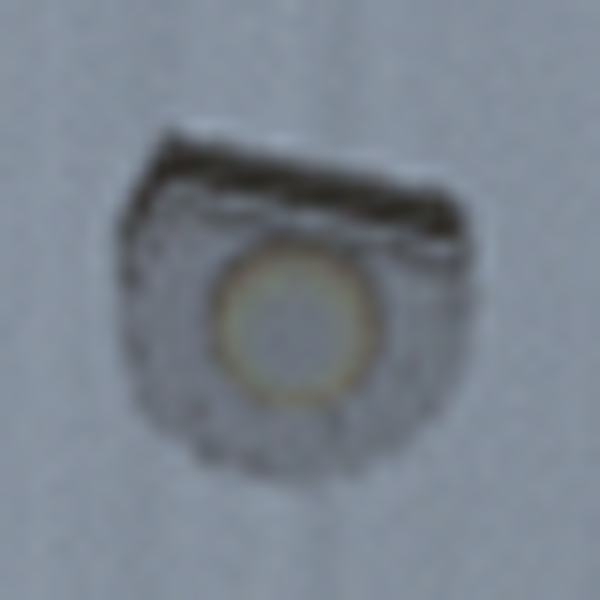

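View pics/w7c.png

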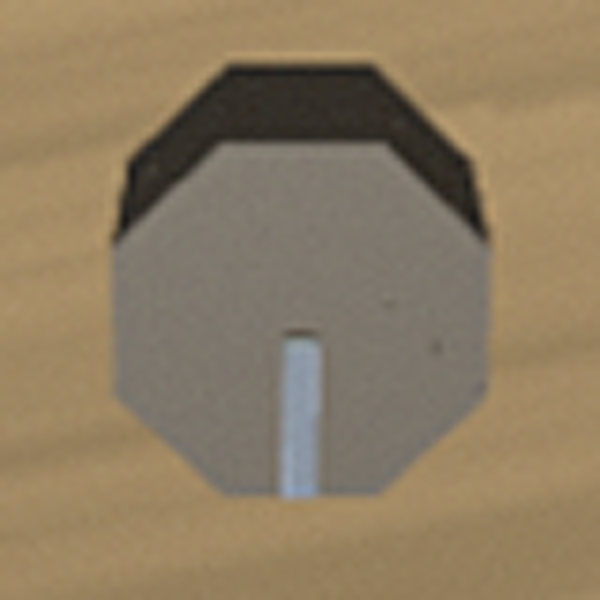

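Run:
```python
from h import *
W=dict(np.load("w8.npz"));f=lambda x,y:(307+x/15,228+y/15)
dome=bp(W,f(295,322),55.5);print("dome",dome)
for z,a,b in((40,(165,145),(460,193)),(50,(175,188),(460,238)),(52,(185,205),(455,258))):
    A=bp(W,f(*a),z);B=bp(W,f(*b),z);e=B-A;print(z,A.round(1),B.round(1),"normal heading",np.arctan2(e[1],e[0])+np.pi/2, np.linalg.norm(e))
# round back of step at z~50: left 122, right 470 at y~300, bottom y 478
print("width",bp(W,f(122,300),50),bp(W,f(470,300),50),bp(W,f(300,475),50))
# two-view height of dome
W1=dict(np.load("w1.npz"));h=lambda x,y:(25+(x-400)/10,202+y/10)
print("tri dome",tri(W,f(295,322),W1,h(540,225)))
W7=dict(np.load("w7.npz"));g=lambda x,y:(282+x/7.5,215+y/7.5)
c=[(222,143),(388,143),(488,240),(488,388),(382,495),(224,495),(114,393),(114,243)]
P=np.array([bp(W7,g(*q),34) for q in c]);m=P.mean(0);print("knob",m)
for i in range(4):
    e=P[i]-P[i+4];print(np.linalg.norm(e).round(1))
# edge normals
for i in range(8):
    e=P[(i+1)%8]-P[i];print((np.arctan2(e[1],e[0])%(np.pi/4)).round(3),end=" ")
a=bp(W7,g(300,345),37);b=bp(W7,g(299,495),37);print("rib",a,b,np.arctan2(b[1]-a[1],b[0]-a[0]))
d=np.load("w7d.npy");u,v=g(300,250);u,v=int(u),int(v);X=W7["R"].T@(np.linalg.inv(W7["K"])@np.array([u,v,1.])*d[v,u]-W7["t"]);print("depth top",X)
d=np.load("w8d.npy");u,v=(327,249);X=W["R"].T@(np.linalg.inv(W["K"])@np.array([u,v,1.])*d[v,u]-W["t"]);print("depth tip",X)
```

```text
dome [594.86461107 115.79805743  55.5       ]
40 [589.5 111.1  40. ] [594.6 123.8  40. ] normal heading 2.7610105434581733 13.734119717906825
50 [589.2 111.7  50. ] [594.1 123.5  50. ] normal heading 2.747951393068264 12.79892098521205
52 [589.6 112.1  52. ] [594.5 123.1  52. ] normal heading 2.7270769723982893 12.085171968633391
width [593.72168215 108.28830298  50.        ] [597.01134729 123.35893591  50.        ] [603.31874216 114.30322376  50.        ]
tri dome [595.82960477 115.73795059  52.80891244]
knob [ 574.09726945 -127.52113384   34.        ]
45.4
45.5
45.3
45.0
0.57 0.569 0.592 0.622 0.569 0.562 0.551 0.549 rib [ 575.86957048 -128.20527571   37.        ] [ 593.44836444 -132.14387654   37.        ] -0.22041393752163324
depth top [ 565.85438657 -126.01202358   33.70343645]
depth tip [594.7054341  116.06016327  55.11928499]
```

Shaft axis is about (595.2,115.8) with its flat heading 2.75. Knob is at (574.1,-127.5) with rib heading -0.215, so it needs +170° of turn. I'll grasp at tool yaw -1.0.

Emit:
play_rows(targets=[{"slide": [-47.6, 6.4, 0], "turn": [-0.5, 0, 0], "hand": 85}, {"slide": [-47.6, 6.4, 0], "turn": [0, 0, 0], "hand": 85}, {"slide": [-47.6, 6.4, 0], "turn": [0, 0, 0], "hand": 85}, {"slide": [-47.6, 6.4, 0], "turn": [0, 0, 0], "hand": 85}, {"slide": [-47.6, 6.4, 0], "turn": [0, 0, 0], "hand": 85}])

```text
clock: 14.72
eef_pos: [572.7, -130.7, 147.9]
tool_rot: [-3.141, -0.004, 1.355]
force: [0.8, -1.1, 0.2]
width: 85.2
```

Emit:
play_rows(targets=[{"slide": [0, 0, 0], "turn": [0, 0, 10.4], "hand": 85}, {"slide": [0, 0, 0], "turn": [0, 0, 10.4], "hand": 85}, {"slide": [0, 0, 0], "turn": [0, 0, 10.4], "hand": 85}, {"slide": [0, 0, 0], "turn": [0, 0, 10.4], "hand": 85}, {"slide": [0, 0, 0], "turn": [0, 0, 10.4], "hand": 85}])

```text
clock: 15.35
eef_pos: [572.9, -129.0, 147.9]
tool_rot: [-3.137, -0.003, 0.441]
force: [0.3, 0.1, 0.8]
width: 85.4
```

Emit:
play_rows(targets=[{"slide": [0, 0, 0], "turn": [0, 0, 10.4], "hand": 85}, {"slide": [0, 0, 0], "turn": [0, 0, 10.4], "hand": 85}, {"slide": [0, 0, 0], "turn": [0, 0, 10.4], "hand": 85}, {"slide": [0, 0, 0], "turn": [0, 0, 10.4], "hand": 85}, {"slide": [0, 0, 0], "turn": [0, 0, 10.4], "hand": 85}])

```text
clock: 15.98
eef_pos: [573.0, -128.7, 147.9]
tool_rot: [-3.136, 0.002, -0.466]
force: [0.4, -0.1, 0.7]
width: 85.1
```

Emit:
play_rows(targets=[{"slide": [0, 0, 0], "turn": [0, 0, 10.4], "hand": 85}, {"slide": [0, 0, 0], "turn": [0, 0, 10.4], "hand": 85}, {"slide": [0, 0, 0], "turn": [0, 0, 10.4], "hand": 85}, {"slide": [0, 0, 0], "turn": [0, 0, 0], "hand": 85}])

```text
clock: 16.48
eef_pos: [573.1, -128.3, 147.6]
tool_rot: [-3.139, 0.004, -1.002]
force: [1.0, -0.6, -0.5]
width: 85.1
```

```bash
python3 st.py
python3 - <<'E'
from h import *
W=calibration("wrist");np.savez("w9.npz",**W)
p,d=get_image("wrist");cv2.imwrite("pics/w9.png",p)
E
```

```text
16.475 [-0.25   0.753  0.713  1.791 -0.647  0.848 -0.225] [ 573.1 -128.3  147.6] [-3.139  0.004 -1.002] [ 1.  -0.6 -0.5] 85.05316015688611
[[0.538, -0.843, 0.0], [-0.843, -0.538, 0.005], [-0.004, -0.003, -1.0]]
```

View pics/w9.png

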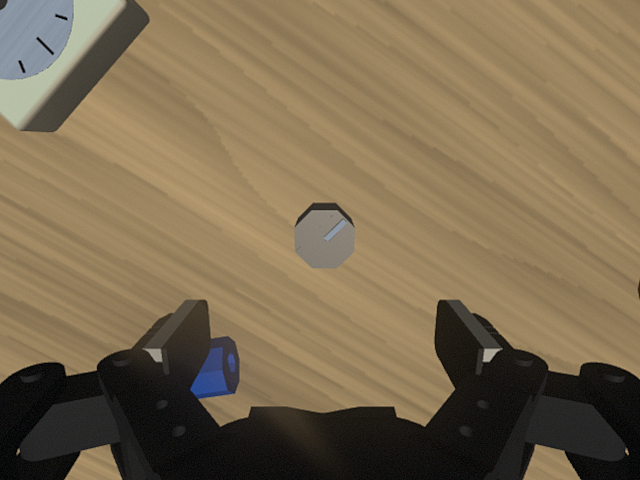

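Run:
```python
from h import *
p=cv2.imread("pics/w9.png");crop(p,325,237,80,80,7.5,"pics/w9c.png")
```

```text
(no output)
```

View pics/w9c.png

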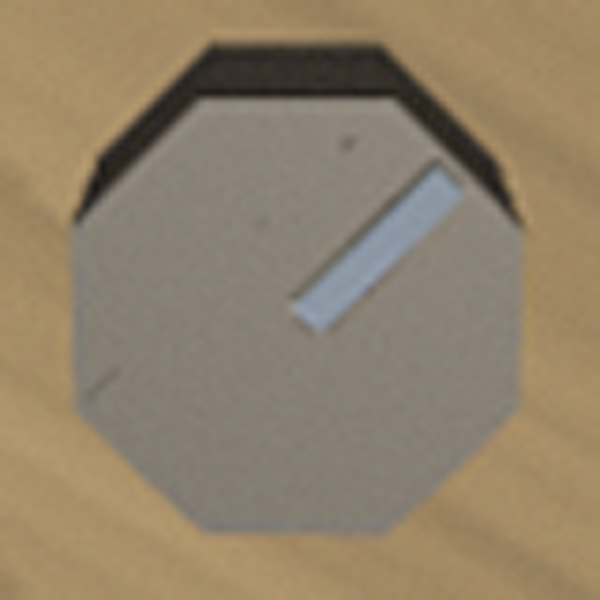

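Run:
```python
from h import *
W=dict(np.load("w9.npz"));g=lambda x,y:(285+x/7.5,197+y/7.5)
c=[(200,98),(397,98),(522,225),(520,402),(384,533),(208,532),(76,408),(75,222)]
P=np.array([bp(W,g(*q),34) for q in c]);m=P.mean(0);print("knob",m)
print([ (np.arctan2(*(P[(i+1)%8]-P[i])[[1,0]])%(np.pi/4)).round(3) for i in range(8)])
W7=dict(np.load("w7.npz"))
print(tri(W,g(*np.mean(c,0)),W7,(282+302/7.5,215+318/7.5)))
s=read_state();yaw=s['tool_rot'][2];D=m-s['eef_pos'];print("yaw",yaw,"tool d",D[0]*np.cos(yaw)+D[1]*np.sin(yaw),D[0]*np.sin(yaw)-D[1]*np.cos(yaw))
```

```text
knob [ 574.47758599 -128.30301195   34.        ]
[np.float64(0.568), np.float64(0.56), np.float64(0.579), np.float64(0.58), np.float64(0.563), np.float64(0.571), np.float64(0.555), np.float64(0.566)]
[ 574.39780282 -127.98385292   32.7583565 ]
yaw -1.0004951804989206 tool d 0.8892434189056351 -0.9590008970988625
```

Now descending on the knob and gripping.

Emit:
play_rows(targets=[{"slide": [0.8, -0.9, 45], "turn": [0, 0, 0], "hand": 85}, {"slide": [0, 0, 45], "turn": [0, 0, 0], "hand": 85}, {"slide": [0, 0, 35], "turn": [0, 0, 0], "hand": 85}, {"slide": [0, 0, 13], "turn": [0, 0, 0], "hand": 85}, {"slide": [0, 0, 0], "turn": [0, 0, 0], "hand": 85}])

```text
clock: 17.15
eef_pos: [574.6, -127.0, 9.1]
tool_rot: [-3.139, 0.005, -1.002]
force: [0.4, 0.2, 1.1]
width: 84.7
```

```bash
python3 st.py
```

```text
17.15 [-0.149  0.934  0.533  1.846 -0.822  0.6   -0.086] [ 574.6 -127.     9.1] [-3.139  0.005 -1.002] [0.4 0.2 1.1] 84.6813967385303
[[0.539, -0.842, -0.0], [-0.842, -0.539, 0.006], [-0.005, -0.003, -1.0]]
```

Emit:
play_rows(targets=[{"slide": [0.8, 0.6, 0], "turn": [0, 0, 0], "hand": 60}, {"slide": [0, 0, 0], "turn": [0, 0, 0], "hand": 36}, {"slide": [0, 0, 0], "turn": [0, 0, 0], "hand": 36}, {"slide": [0, 0, 0], "turn": [0, 0, 0], "hand": 36}, {"slide": [0, 0, 0], "turn": [0, 0, 0], "hand": 36}])

```text
clock: 17.77
eef_pos: [575.6, -127.7, 10.4]
tool_rot: [-3.137, 0.003, -1.002]
force: [-0.9, -1.0, 6.1]
width: 41.0
```

```bash
python3 st.py
```

```text
17.775 [-0.149  0.932  0.535  1.845 -0.822  0.6   -0.085] [ 575.6 -127.7   10.4] [-3.137e+00  3.000e-03 -1.002e+00] [-0.9 -1.   6.1] 41.04426417624812
[[0.539, -0.842, 0.002], [-0.842, -0.539, 0.005], [-0.003, -0.005, -1.0]]
```

Emit:
play_rows(targets=[{"slide": [0, 0, -40], "turn": [0, 0, 0], "hand": 36}, {"slide": [0, 0, -50], "turn": [0, 0, 0], "hand": 36}, {"slide": [0, 0, -40], "turn": [0, 0, -5], "hand": 36}, {"slide": [0, 0, 0], "turn": [0, 0, -10.4], "hand": 36}, {"slide": [0, 0, 0], "turn": [0, 0, -10.4], "hand": 36}])

```text
clock: 18.4
eef_pos: [575.0, -127.9, 140.2]
tool_rot: [-3.136, 0.001, -0.545]
force: [-0.3, 0.5, -1.5]
width: 41.0
```

Emit:
play_rows(targets=[{"slide": [0, 0, 0], "turn": [0, 0, -10.4], "hand": 36}, {"slide": [0, 0, 0], "turn": [0, 0, -10.4], "hand": 36}, {"slide": [0, 0, 0], "turn": [0, 0, -10.4], "hand": 36}, {"slide": [0, 0, 0], "turn": [0, 0, -10.4], "hand": 36}, {"slide": [0, 0, 0], "turn": [0, 0, -10.4], "hand": 36}])

```text
clock: 19.02
eef_pos: [574.5, -128.2, 139.5]
tool_rot: [-3.137, -0.002, 0.362]
force: [0.4, -0.4, 0.1]
width: 41.0
```

Emit:
play_rows(targets=[{"slide": [0, 0, 0], "turn": [0, 0, -10.4], "hand": 36}, {"slide": [0, 0, 0], "turn": [0, 0, -10.4], "hand": 36}, {"slide": [0, 0, 0], "turn": [0, 0, -10.4], "hand": 36}, {"slide": [0, 0, 0], "turn": [0, 0, -10.4], "hand": 36}, {"slide": [0, 0, 0], "turn": [0, 0, -10.4], "hand": 36}])

```text
clock: 19.65
eef_pos: [574.4, -128.4, 139.4]
tool_rot: [-3.141, -0.005, 1.269]
force: [0.3, 1.1, -1.2]
width: 40.8
```

```bash
python3 st.py
```

```text
19.65 [ 0.133  0.655  0.066  1.782 -0.069  0.707  1.508] [ 574.4 -128.4  139.4] [-3.141 -0.005  1.269] [ 0.3  1.1 -1.2] 40.76608237499632
[[0.297, 0.955, 0.0], [0.955, -0.297, 0.005], [0.005, -0.001, -1.0]]
```

Emit:
play_rows(targets=[{"slide": [47.7, -10.7, 0], "turn": [0, 0, 0], "hand": 36}, {"slide": [47.7, -10.7, 0], "turn": [0, 0, 0], "hand": 36}, {"slide": [47.7, -10.7, 0], "turn": [0, 0, 0], "hand": 36}, {"slide": [47.7, -10.7, 0], "turn": [0, 0, 0], "hand": 36}, {"slide": [47.7, -10.7, 0], "turn": [0, 0, 0], "hand": 36}])

```text
clock: 20.27
eef_pos: [595.9, 116.6, 140.8]
tool_rot: [-3.141, -0.005, 1.263]
force: [1.0, 0.3, -1.3]
width: 41.0
```

Emit:
play_rows(targets=[{"slide": [0, 0, 0], "turn": [0, 0, -10], "hand": 36}, {"slide": [0, 0, 0], "turn": [0, 0, -10], "hand": 36}, {"slide": [0, 0, 0], "turn": [0, 0, -10], "hand": 36}, {"slide": [0, 0, 0], "turn": [0, 0, -10], "hand": 36}, {"slide": [0, 0, 20], "turn": [0, 0, 0], "hand": 36}])

```text
clock: 20.9
eef_pos: [597.2, 115.3, 121.9]
tool_rot: [3.136, -0.004, 1.963]
force: [0.3, -0.4, -1.0]
width: 41.1
```

Emit:
play_rows(targets=[{"slide": [0, 0, 0], "turn": [0, 0, 0], "hand": 36}])

```text
clock: 21.02
eef_pos: [594.6, 114.8, 119.4]
tool_rot: [-3.141, -0.005, 1.961]
force: [-0.7, -1.1, -0.1]
width: 40.5
```

```bash
python3 st.py
python3 - <<'E'
from h import *
W=calibration("wrist");np.savez("w10.npz",**W)
p,d=get_image("wrist");cv2.imwrite("pics/w10.png",p)
p,d=get_image("side");u,v=proj(calibration("side"),(595,116,70));crop(p,int(u),int(v),120,90,6,"pics/s10.png")
E
```

```text
21.025 [-0.176  0.703 -0.094  1.744  0.088  0.701  1.646] [594.6 114.8 119.4] [-3.141 -0.005  1.961] [-0.7 -1.1 -0.1] 40.5302506340777
[[-0.381, 0.925, -0.003], [0.925, 0.381, 0.004], [0.005, -0.001, -1.0]]
```

View pics/w10.png

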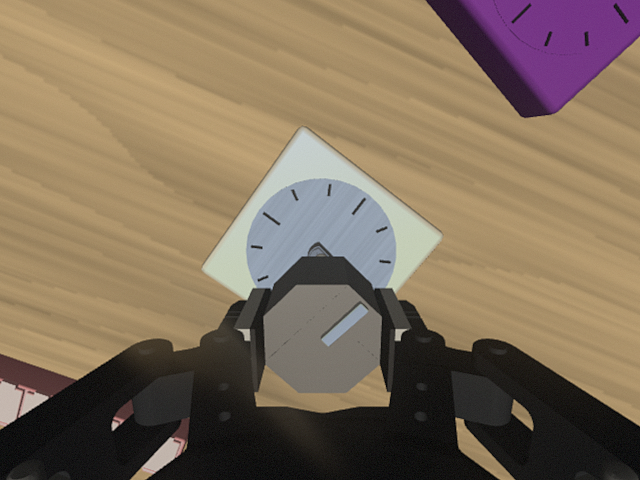

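View pics/s10.png

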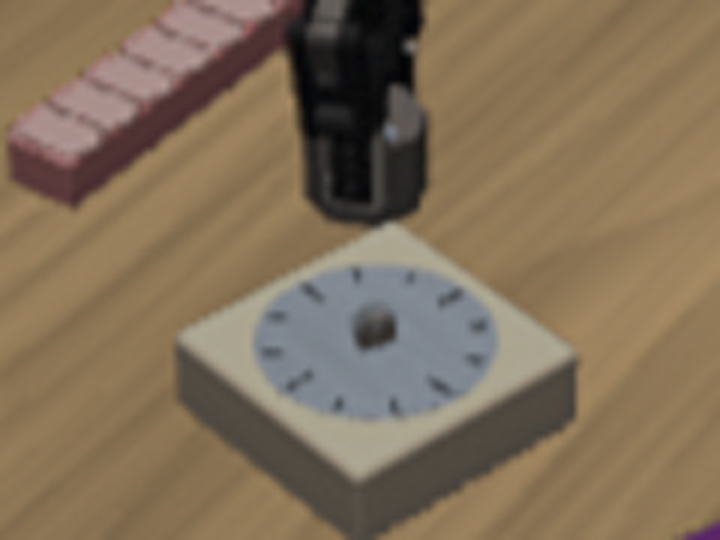

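Run:
```python
from h import *
p=cv2.imread("pics/w10.png");crop(p,322,320,150,150,4,"pics/w10c.png")
```

```text
(no output)
```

View pics/w10c.png

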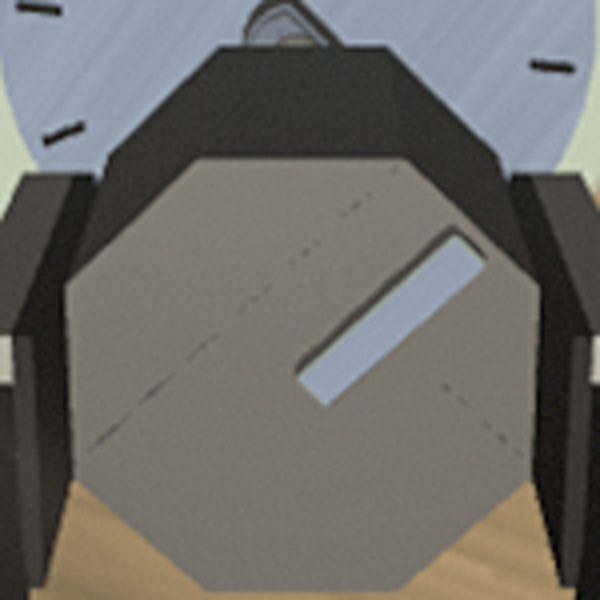

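Run:
```python
from h import *
W=dict(np.load("w10.npz"));g=lambda x,y:(247+x/4,245+y/4)
c=[(196,158),(406,158),(541,286),(531,480),(403,590),(208,590),(73,480),(65,288)]
for z in(141,143,145):
    P=np.array([bp(W,g(*q),z) for q in c]);print(z,P.mean(0),[np.linalg.norm(P[i]-P[i+4]).round(1) for i in range(4)])
b=[(220,47),(388,47)];print([bp(W,g(*q),109) for q in b])
print(np.mean([(np.arctan2(*(P[(i+1)%8]-P[i])[[1,0]])%(np.pi/4)).round(3) for i in range(8)]))
s=read_state();print(s['eef_pos'],s['tool_rot'])
```

```text
141 [597.88816806 116.96283703 141.        ] [np.float64(46.4), np.float64(46.0), np.float64(45.8), np.float64(45.6)]
143 [596.85701892 116.52589112 143.        ] [np.float64(45.7), np.float64(45.3), np.float64(45.0), np.float64(44.9)]
145 [595.82586979 116.08894522 145.        ] [np.float64(44.9), np.float64(44.5), np.float64(44.3), np.float64(44.1)]
[array([581.10613184, 100.78281964, 109.        ]), array([574.37829249, 117.23504973, 109.        ])]
0.393625
[595.86911981 115.28140199 120.71022371] [ 3.13938266 -0.00434871  1.96135317]
```

Emit:
play_rows(targets=[{"slide": [-0.2, -1.3, 20], "turn": [0, 0, 0], "hand": 36}, {"slide": [0, 0, 20], "turn": [0, 0, 0], "hand": 36}, {"slide": [0, 0, 8], "turn": [0, 0, 0], "hand": 36}, {"slide": [0, 0, 0], "turn": [0, 0, 0], "hand": 36}, {"slide": [0, 0, 0], "turn": [0, 0, 0], "hand": 36}])

```text
clock: 21.75
eef_pos: [595.4, 115.2, 73.2]
tool_rot: [3.138, -0.004, 1.962]
force: [-0.1, -0.7, 0.3]
width: 40.8
```

```bash
python3 st.py
python3 - <<'E'
from h import *
p,d=get_image("side");u,v=proj(calibration("side"),(595,116,60));crop(p,int(u),int(v),80,60,9,"pics/s11.png")
E
```

```text
21.75 [-0.181  0.769 -0.087  1.77   0.098  0.604  1.638] [595.4 115.2  73.2] [ 3.138 -0.004  1.962] [-0.1 -0.7  0.3] 40.82622734610979
[[-0.381, 0.925, 0.002], [0.925, 0.381, 0.006], [0.004, 0.004, -1.0]]
```

View pics/s11.png

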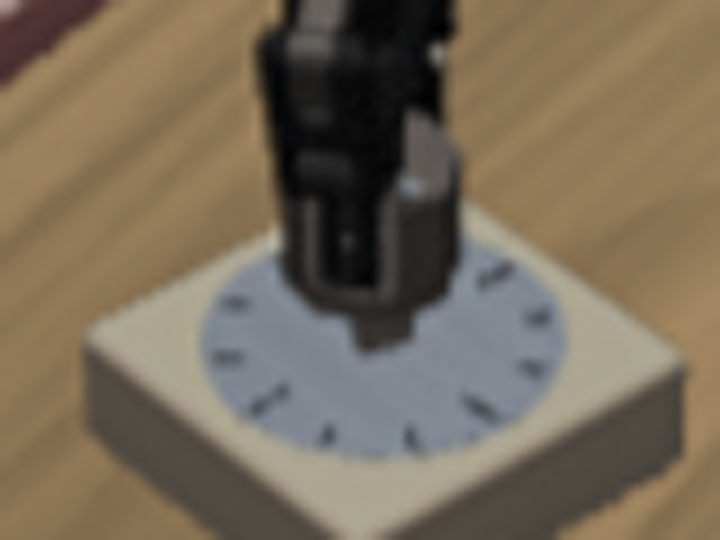

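Emit:
play_rows(targets=[{"slide": [0, -0.7, 3], "turn": [0, 0, 0], "hand": 36}, {"slide": [0, 0, 3], "turn": [0, 0, 0], "hand": 36}, {"slide": [0, 0, 2], "turn": [0, 0, 0], "hand": 36}, {"slide": [0, 0, 2], "turn": [0, 0, 0], "hand": 36}])

```text
clock: 22.3
eef_pos: [594.0, 114.8, 62.1]
tool_rot: [3.14, -0.005, 1.962]
force: [-0.0, -1.1, -1.1]
width: 40.6
```

Emit:
play_rows(targets=[{"slide": [0, 0, 1.5], "turn": [0, 0, 0], "hand": 36}, {"slide": [0, 0, 1], "turn": [0, 0, 0], "hand": 36}])

```text
clock: 22.55
eef_pos: [594.1, 114.7, 59.7]
tool_rot: [3.139, -0.005, 1.961]
force: [-0.0, -0.3, -0.1]
width: 40.8
```

Emit:
play_rows(targets=[{"slide": [0, 0, 1], "turn": [0, 0, 0], "hand": 36}, {"slide": [0, 0, 1], "turn": [0, 0, 0], "hand": 36}])

```text
clock: 22.8
eef_pos: [594.1, 114.7, 57.8]
tool_rot: [3.139, -0.005, 1.961]
force: [-0.6, -0.7, -0.5]
width: 40.9
```

Emit:
play_rows(targets=[{"slide": [0, 0, 1], "turn": [0, 0, 0], "hand": 36}, {"slide": [0, 0, 0], "turn": [0, 0, 0], "hand": 36}])

```text
clock: 23.05
eef_pos: [594.0, 114.7, 56.7]
tool_rot: [3.139, -0.005, 1.961]
force: [0.3, -0.7, -1.8]
width: 41.5
```

The underside is already below the D's top with no force, so the flats have met. Continuing gently.

Emit:
play_rows(targets=[{"slide": [0, 0, 1.5], "turn": [0, 0, 0], "hand": 36}, {"slide": [0, 0, 1], "turn": [0, 0, 0], "hand": 36}])

```text
clock: 23.3
eef_pos: [594.1, 114.7, 54.2]
tool_rot: [3.139, -0.005, 1.961]
force: [-0.4, -0.8, 0.1]
width: 40.6
```

Emit:
play_rows(targets=[{"slide": [0, 0, 1], "turn": [0, 0, 0], "hand": 36}, {"slide": [0, 0, 0.7], "turn": [0, 0, 0], "hand": 36}])

```text
clock: 23.55
eef_pos: [594.0, 114.8, 52.5]
tool_rot: [3.139, -0.005, 1.961]
force: [0.1, -0.9, -0.6]
width: 41.0
```

Emit:
play_rows(targets=[{"slide": [0, 0, 0.7], "turn": [0, 0, 0], "hand": 36}, {"slide": [0, 0, 0.5], "turn": [0, 0, 0], "hand": 36}])

```text
clock: 23.8
eef_pos: [594.1, 114.8, 51.4]
tool_rot: [3.139, -0.005, 1.961]
force: [0.1, -1.1, -0.2]
width: 40.7
```

Emit:
play_rows(targets=[{"slide": [0, 0, 0.6], "turn": [0, 0, 0], "hand": 36}, {"slide": [0, 0, 0.4], "turn": [0, 0, 0], "hand": 36}])

```text
clock: 24.05
eef_pos: [594.1, 114.8, 50.6]
tool_rot: [3.139, -0.005, 1.961]
force: [-1.1, -1.5, 3.1]
width: 41.0
```

```bash
python3 st.py
python3 - <<'E'
from h import *
p,d=get_image("side");u,v=proj(calibration("side"),(595,116,60));crop(p,int(u),int(v),80,60,9,"pics/s12.png")
E
```

```text
24.05 [-0.183  0.803 -0.082  1.781  0.102  0.561  1.634] [594.1 114.8  50.6] [ 3.139 -0.005  1.961] [-1.1 -1.5  3.1] 40.99387110383656
[[-0.381, 0.925, 0.0], [0.925, 0.381, 0.005], [0.005, 0.002, -1.0]]
```

View pics/s12.png

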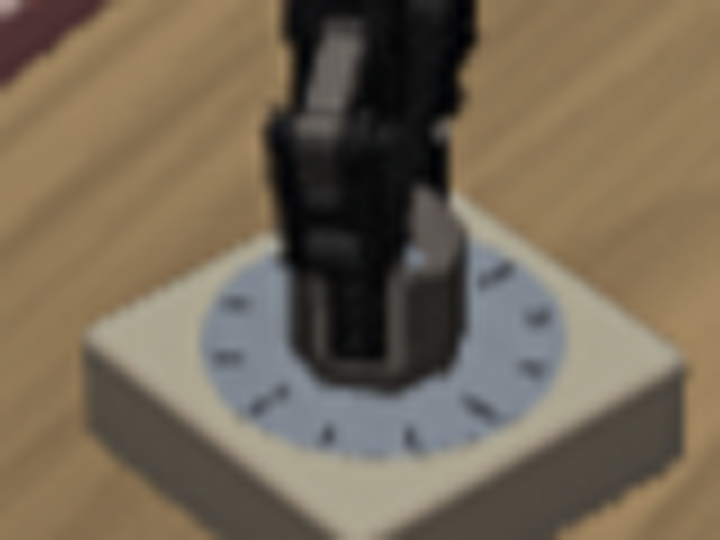

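Home contact (3 N, at the expected height). Opening.

Emit:
play_rows(targets=[{"slide": [0, 0, 0], "turn": [0, 0, 0], "hand": 36}, {"slide": [0, 0, 0], "turn": [0, 0, 0], "hand": 50}, {"slide": [0, 0, 0], "turn": [0, 0, 0], "hand": 65}, {"slide": [0, 0, 0], "turn": [0, 0, 0], "hand": 85}, {"slide": [0, 0, 0], "turn": [0, 0, 0], "hand": 85}])

```text
clock: 24.72
eef_pos: [594.2, 115.0, 50.4]
tool_rot: [3.139, -0.005, 1.962]
force: [0.9, -0.5, 1.1]
width: 85.1
```

Emit:
play_rows(targets=[{"slide": [0, 0, 0], "turn": [0, 0, 0], "hand": 85}, {"slide": [0, 0, -20], "turn": [0, 0, 0], "hand": 85}, {"slide": [0, 0, -40], "turn": [0, 0, 0], "hand": 85}, {"slide": [0, 0, -45], "turn": [0, 0, 0], "hand": 85}, {"slide": [0, 0, 0], "turn": [0, 0, 0], "hand": 85}])

```text
clock: 25.35
eef_pos: [596.8, 114.9, 159.2]
tool_rot: [3.132, -0.003, 1.961]
force: [0.2, -0.0, 0.2]
width: 84.8
```

```bash
python3 st.py
python3 - <<'E'
from h import *
W=calibration("wrist");np.savez("w13.npz",**W)
q,d=get_image("wrist");np.save("w13d.npy",d);a=cv2.resize(q[190:310,260:380],(400,400),interpolation=cv2.INTER_CUBIC)
p,_=get_image("side");u,v=map(int,proj(calibration("side"),(595,116,60)))
cv2.imwrite("pics/f13.png",np.hstack([a,cv2.resize(p[v-30:v+30,u-30:u+30],(400,400),interpolation=cv2.INTER_CUBIC)]))
cv2.imwrite("pics/w13.png",q);cv2.imwrite("pics/s13.png",p)
E
```

```text
25.35 [-0.17   0.648 -0.102  1.719  0.081  0.769  1.652] [596.8 114.9 159.2] [ 3.132e+00 -3.000e-03  1.961e+00] [ 0.2 -0.   0.2] 84.84000402277553
[[-0.381, 0.925, 0.008], [0.925, 0.381, 0.007], [0.003, 0.01, -1.0]]
```

View pics/f13.png

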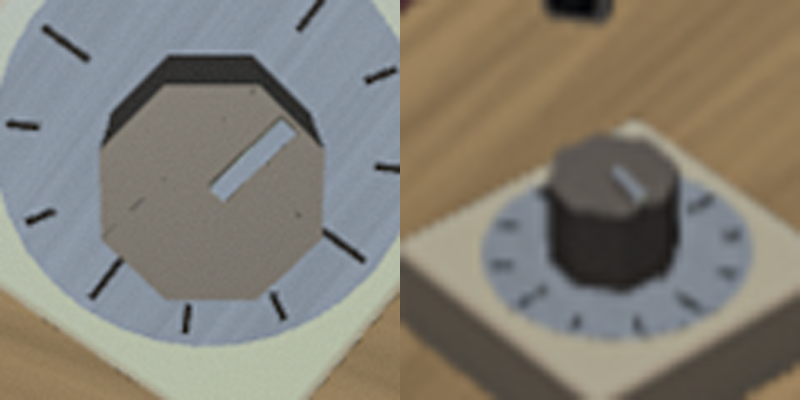

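View pics/s13.png

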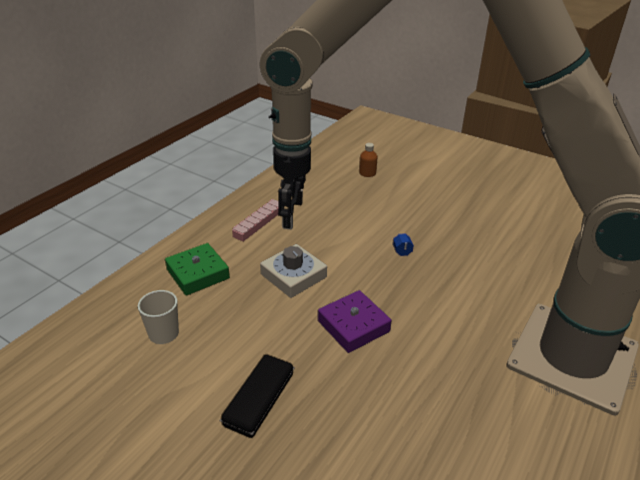

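Seated upright with the bystanders in place. One numeric check of top height, centre and rib, then hand in.

Run:
```python
from h import *
W=dict(np.load("w13.npz"));d=np.load("w13d.npy");g=lambda x,y:(260+x*.3,190+y*.3)
c=[(168,84),(260,84),(323,147),(323,242),(252,298),(166,298),(102,238),(101,150)]
P=np.array([bp(W,g(*q),74) for q in c]);print("centre",P.mean(0),[np.linalg.norm(P[i]-P[i+4]).round(1) for i in range(4)])
a=bp(W,g(219,193),77);b=bp(W,g(288,127),77);print("rib",np.arctan2(b[1]-a[1],b[0]-a[0]))
for x,y in((150,170),(270,230),(200,260)):
    u,v=map(int,g(x,y));print("top z",(W["R"].T@(np.linalg.inv(W["K"])@np.array([u,v,1.])*d[v,u]-W["t"])).round(1))
for u,v in((330,283),(300,290)):
    print("dial z",(W["R"].T@(np.linalg.inv(W["K"])@np.array([u,v,1.])*d[v,u]-W["t"])).round(1))
finish_job()
```

```text
centre [596.16261192 116.64327624  74.        ] [np.float64(44.7), np.float64(45.3), np.float64(45.1), np.float64(45.5)]
rib 2.744258436785003
top z [596.4 104.2  73.3]
top z [598.6 129.6  73.6]
top z [609.3 119.6  73.5]
dial z [628.4 135.4  38.9]
dial z [641.5 116.7  40.3]
the job is handed in; nothing more can be done
```

The knob is fully home on the white timer's shaft with its flat matching, and the job was handed in at about 25 s of the 61 s allowed.

**Standing it up:** The outward tilt I tried first ran into the limits of joints 5 and 6. I turned the knob half round about vertical and tilted it inward instead. I let it go at about 31° from upright with its edge on the cabinet, and it tipped upright by itself.

**Fitting it:** I took it again from above and turned it about 170° in the air to line up with the shaft's flat, as measured with the wrist camera. Because it was already aligned, it slid down the D without any turning on the shaft. The measured vertical force peaked at about 3 N when it reached the timer's top. Then I opened the fingers and lifted clear.

**Last checks:**
- **Height:** the knob's top is at about 73.5 mm and the dial at 39–40 mm, so the underside lies on the timer's top.
- **Angle:** the rib heads 2.744 rad, against 2.75 rad measured for the shaft's flat.
- **Centre:** the knob measured (596.2, 116.6) against (595.2, 115.8) for the shaft. That is 1.3 mm off, within the camera error plus the 1 mm play.
- **Bystanders:** the organizer, bottle, cup and glasses case looked unmoved in the last side picture; I did not measure them.

No check failed.

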